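Set a ceramic bead in the sprung bead holder with tongs

TASK

Take the sprung tongs out of their stand, use them to pick the tall barrel-shaped bead out of the bead tray, and press it down into the well of the sprung bead holder until it is fully home, upright and pressed firmly onto the well's floor. Let go of it and put the tongs back, upright, in their stand. Ceramic chips: squeeze gently and press no harder than that takes, never touch the bead with the gripper itself, and leave the other beads and the things around alone.

Things in the scene. Friction and masses are not known exactly. Their poses are not given: they have to be found in the camera images.
- tongs_grip (a point): Steel sprung tongs, 102 mm tall, 70 g, upright, tips down. Point midway between the legs' black rubber grip pads (22 mm wide along x, 20 mm tall), at their mid-height. z up; the legs face each other along y. Hinges and a 28 x 16 mm bridge join the legs: hinges 30 mm, bridge top 37 mm above this point; tip ends 65 mm below it. 50 mm across the pads when sprung open.
- leg_l: Tongs' leg at their +y; origin at its hinge. Open, the tips are 41 mm apart inside, 51 outside; when they touch a 20 mm bead they are parallel and the pads 41 mm across. The spring pushes each pad out with 5 N as it begins to move, 8.5 N at 41 mm; pads pressed in 1 mm or more carry the tongs. A third of any force beyond that reaches the bead: 20 N finger force is enough, over 60 N chips it.
- leg_r: Tongs' leg at their -y; origin at its hinge, 12.5 mm to the side of the tongs' middle. Legs are 14 mm wide (x), 5 mm thick. Each tip has an inner ledge, 4 mm deep, its underside 14 mm above the tip's end, that bears on the bead's top edge when pressing down; under load the bead may slide up in the tips until it meets the ledges.
- stand_in (a point): Fixed aluminium stand for the tongs: an upright pocket 26 mm (x) by 62 mm (y) inside, walls 5 mm, rim 38 mm above the table. Point: centre of the pocket's floor, 5 mm above the table. The tongs stand in it, their y along the stand's y, tongs_grip 65 mm above the floor.
- bead_mid (a point): The bead to set: white glazed ceramic barrel, 20 mm in diameter, 30 mm tall (the tallest in the tray), chamfered ends, dark hole mark on top, about 20 g, standing on end in any one of the tray's cells. Point: its centre, 15 mm above its underside; z along its axis.
- disc_mid (a point): Another white bead, a flat disc 26 mm in diameter, 10 mm tall; the point is its centre. Leave it.
- cube_mid (a point): Another white bead, an 18 mm cube; the point is its centre. Leave it.
- tray: Fixed plywood tray 66 mm (x) by 194 mm (y), three cells about 60 mm square in a row along y, floor 3 mm, walls 9 mm above the table. Origin: centre of its underside.
- holder_seat (a point): Fixed sprung bead holder: grey base 96 x 60 x 12 mm with a square well on top, walls 12 mm above the base (24 mm above the table). Point: centre of the well's floor, 12 mm above the table; a bead fully home stands on it, its centre 15 mm above. The wall at -x and the side walls (21.6 mm apart) are fixed; lead-in slopes widen the mouth by 1.8 mm at -x, 3.5 mm at each side.
- jaw: The well's +x wall, a steel jaw (origin under the well, at table level) sprung towards -x, 17.5 mm from the fixed wall: the bead must wedge it back 2.5 mm. Pushing in, the force grows to 6 to 12 N over the last 6 mm, may ease, then climbs steeply on the well's floor: press to 16 to 18 N (5 N or more on the floor) to seat it; over 22 N chips it. The jaw then holds it.
- spool_a: Thread spool, 36 mm across, 34 mm tall, a bystander.
- spool_b: Thread spool, 32 mm across, 30 mm tall, a bystander.
- spool_c: Thread spool, 36 mm across, 34 mm tall, a bystander.
- tape: Tape measure, 50 x 30 x 36 mm, a bystander.
Mind the look-alikes: they are no part of the job. Leave any yellow look-alike of the part that bears tongs_grip alone.

How it is judged (in metres and radians):
On the way, in this order (a step that is already met when the one before it is completed fails the run):
1. the bead hangs in the squeezed tongs, clear of the tray (height (world z) of bead_mid above 0.045 m and contact force between each of leg_l, leg_r and bead above 0.3 N), for 0.2 s.
2. the bead, fully home, is pressed on the floor of the holder's well (the top of its base) with 5 N or more (horizontal distance between bead_mid and holder_seat below 0.004 m and z of bead_mid in the frame of holder_seat below 0.0165 m and angle between bead_mid's own z axis and vertical below 0.12 rad and contact force between bead and holder_c0 above 5 N), for 0.1 s.
3. the bead is fully home in the holder's well and the tongs have let go of it (horizontal distance between bead_mid and holder_seat below 0.004 m and z of bead_mid in the frame of holder_seat below 0.0165 m and angle between bead_mid's own z axis and vertical below 0.12 rad and contact force between each of leg_l, leg_r and bead below 0.05 N), for 0.2 s.
At the end, for the whole second after the job is handed in: Bead upright (0.12 rad), within 4 mm of the well's axis, underside within 1.5 mm of the well's floor, at rest, clear of the tongs; tongs upright (0.25 rad), at rest in the stand (grip point within 20 mm of the pocket's axis, at most 72 mm above its floor) (all of step 3 and linear speed of bead below 0.01 m/s and horizontal distance between tongs_grip and stand_in below 0.02 m and z of tongs_grip in the frame of stand_in below 0.072 m and angle between tongs_grip's own z axis and vertical below 0.25 rad and linear speed of tongs below 0.02 m/s); the robot touches nothing.
It fails at once if the gripper's fingers touch the bead (contact force between the fingers and bead above 0.5 N).
It fails at once if the bead is squeezed with more than 20 N by a tip of the tongs (the upright inner face of leg_l or leg_r) (contact force between any of leg_l_c0, leg_r_c0 and bead above 20 N).
It fails at once if the contact forces between bead and holder (walls, jaw and floor) add up to more than 30 N, a push of some 22 N (contact force between bead and holder above 30 N).
It fails at once if another bead is moved by more than 15 mm (distance of any of disc_mid, cube_mid from where it was at the start of the episode above 0.015 m).
It fails at once if a spool or the tape measure is moved by more than 20 mm (distance of any of spool_a, spool_b, spool_c, tape from where it was at the start of the episode above 0.02 m).
It also fails if it takes over 67 s, if anything falls off the work surface, if the arm or the gripper's body presses on something with over 40 N, if the wrist force passes 120 N, or if a joint passes its speed limit or range.

ROBOT

A 6-joint arm with a two-finger parallel gripper is mounted at the origin on the work surface. World frame = base frame: x ahead of the robot, y to its left, z up, the work surface at z = 0. Lengths are in mm, angles in rad, forces in N, time in s.
With the tool pointing down it reaches from about 350 to 725 mm from the base axis. Payload 6 kg.
Tool frame: the origin (TCP) lies midway between the tips of the shut fingers; the grasp point (between the pads) lies 19 mm behind it; y points along the fingers, x is the direction in which the jaws open and shut, and the axes are right-handed (so a half turn about y gives the same grasp; the last joint's range is limited). The gripper opens to 85 mm and grips with 20 to 120 N. Pads are 22 mm wide; open, the fingers measure 114 mm over their backs; the gripper's body (76 mm by 85 mm) begins 54 mm behind the grasp point. The pads swing forward as they close: fully open they stand 13 mm farther back than shut.
Start: joints at [1.649, 0.04, 0.085, 0, -1.615, -0.334], TCP at [151.786, 580.461, 231.261] pointing down, gripper open.
Joint ranges: [-2.56, 2.56], [-1.29, 2.01], [-1.08, 1.49], [-3.29, 1.98], [-2.81, -0.18], [-2.99, 2.99]. Speed limits (rad/s): [2.57, 2.57, 3.01, 3.14, 3.14, 3.14].

INTERFACE

Orientations are given as a 3x3 rotation matrix whose columns are the frame's x, y, z axes.
In Python, from bench import arm, eoat, solve_ik, cams, job gives the robot as it stands. The module is installed in compiled form; this text tells all that it offers. Calls block until the motion is done:
- arm.move_ptp(position, orientation): joint-space move of the TCP to a pose.
- arm.move_l(position, rot=None, velocity=150, until_force=None): straight line of the TCP; rot=None keeps the orientation; velocity is the mean speed in mm/s. With until_force (N) it stops when the force on the tool has changed by that much, and returns True; else False.
- arm.goto_joints(angles): joint-space move.
- eoat.set_gripper(opening): opening from 0.0 (shut) to 1.0 (fully open); the grip force is fixed at half the most; returns when the fingers have stopped.
- arm.pause(seconds).
- solve_ik(position, orientation): joint angles nearest the present ones, or None.
- cams.capture(name): name is "scene" or "top" or "wrist"; returns the picture (384x512x3 uint8, red, green, blue); there is no depth.
- cams.camera_params(name): a dict with "fx", "fy", "cx", "cy" (pixels), "origin" and "attitude" of the camera in the world. Camera axes: x right, y down, z forward; pixel columns grow to the right and rows downward; lengths in mm; the calibration is good to about 2 mm. A picture is of the moment at which its call begins: read the wrist's pose just before it. camera_params takes no time and is no camera call; for the wrist camera it gives the pose at the moment of the call.
A pose or a line that the arm cannot do raises arm.PlanningError and nothing moves.
- job.hand_in(): hands the job in, once; it reports no verdict.
Readings, each from a call of its own:
- arm.get_time_s(): time.
- arm.get_joint_positions(): joint angles.
- arm.get_qvel(): joint speeds.
- arm.get_joint_efforts(): joint torques, N m.
- arm.get_ee_pos(): TCP position.
- arm.get_ee_rot(): TCP orientation.
- arm.get_force(): force on the tool from outside, world axes, zero at the start.
- arm.get_wrist_torque(): the same for the moment, N m.
- arm.get_grip_width(): opening from 0.0 (shut) to 1.0 (fully open).
Only numpy, scipy, OpenCV 4.12 (cv2) and the standard library are available. Lean on these libraries where they do the work, as an engineer would, in place of code of your own. Each camera call takes 0.05 s, during which the arm holds its last target. There are 200 camera calls.

## Working session

There is one attempt and no reset: what is moved stays moved. The work goes in short steps, each a Python script; the robot and the scene stay as the last script left them, time stands still between calls to the robot, and variables do not carry over. Pictures are saved under pics/ and viewed, about 8 in all and at most 12, crops included, and the job is handed in when it is done.

```bash
mkdir -p pics
cat > h.py <<'E'
import numpy as np, cv2
from bench import arm, eoat, solve_ik, cams, job
def snap(n,f,s=1.0,crop=None):
    im=cams.capture(n)[:,:,::-1]
    if crop: im=im[crop[1]:crop[3],crop[0]:crop[2]]
    im=cv2.resize(np.ascontiguousarray(im),None,fx=s,fy=s,interpolation=cv2.INTER_CUBIC); cv2.imwrite('pics/'+f,im)
def ray(P,u,v,z):
    d=np.array(P['attitude'])@np.array([(u-P['cx'])/P['fx'],(v-P['cy'])/P['fy'],1]); o=np.array(P['origin'])
    return o+d*(z-o[2])/d[2]
def proj(P,p):
    q=np.array(P['attitude']).T@(np.array(p)-np.array(P['origin'])); return P['fx']*q[0]/q[2]+P['cx'],P['fy']*q[1]/q[2]+P['cy']
E
python3 - <<'E'
from h import *
for n in('top','scene','wrist'): print(n,cams.camera_params(n))
snap('top','top.png',1.5); snap('scene','scene.png',1.5)
print(arm.get_ee_rot(),arm.get_time_s(),arm.get_force())
E
```

```text
top {'fx': 380.9464575691221, 'fy': 380.9464575691221, 'cx': 251.96643213428055, 'cy': 186.51473095848564, 'origin': array([ 438.79530062,  -10.15421475, 1076.10640557]), 'attitude': array([[ 0.00442293, -0.99338814,  0.11471895],
       [-0.99992139, -0.00573939, -0.0111478 ],
       [ 0.01173251, -0.11466062, -0.99333544]])}
scene {'fx': 360.8890296893748, 'fy': 360.8890296893748, 'cx': 257.32825337807407, 'cy': 188.04016552180877, 'origin': array([1175.14341146, -269.24122145,  639.54580673]), 'attitude': array([[ 0.39386748,  0.58590553, -0.70822533],
       [ 0.91893622, -0.26827386,  0.28911131],
       [-0.02060643, -0.76468545, -0.64407417]])}
wrist {'fx': 331.037072270969, 'fy': 331.037072270969, 'cx': 259.4451947188852, 'cy': 194.8877612633946, 'origin': array([227.66472343, 561.04175577, 373.08985202]), 'attitude': array([[-0.25422468, -0.91936112, -0.30024147],
       [-0.96714199,  0.24246207,  0.07647565],
       [ 0.00248843,  0.30981813, -0.95079258]])}
[[-2.52986877e-01 -2.58873731e-04  9.67469676e-01]
 [-9.67468291e-01 -1.64502893e-03 -2.52986955e-01]
 [ 1.65700729e-03 -9.99998613e-01  1.65718607e-04]] 0.1 [ 0.18662045  0.57101951 -0.72463345]
```

View pics/top.png

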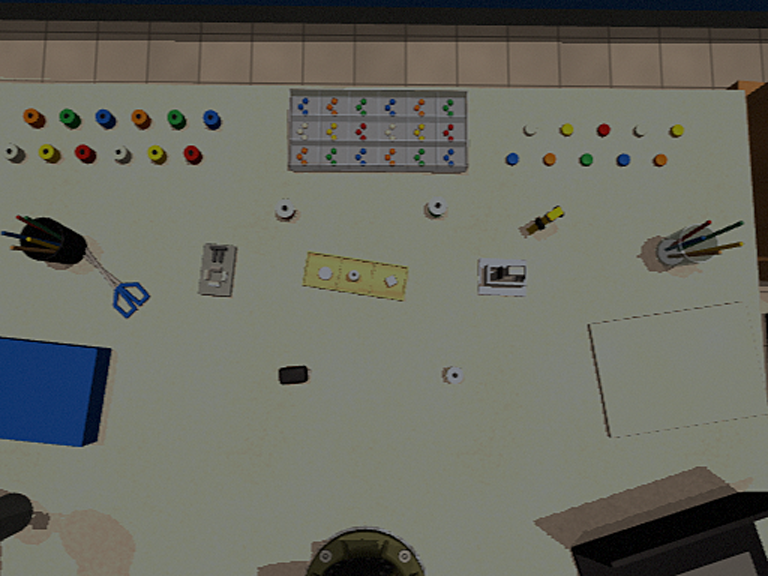

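View pics/scene.png

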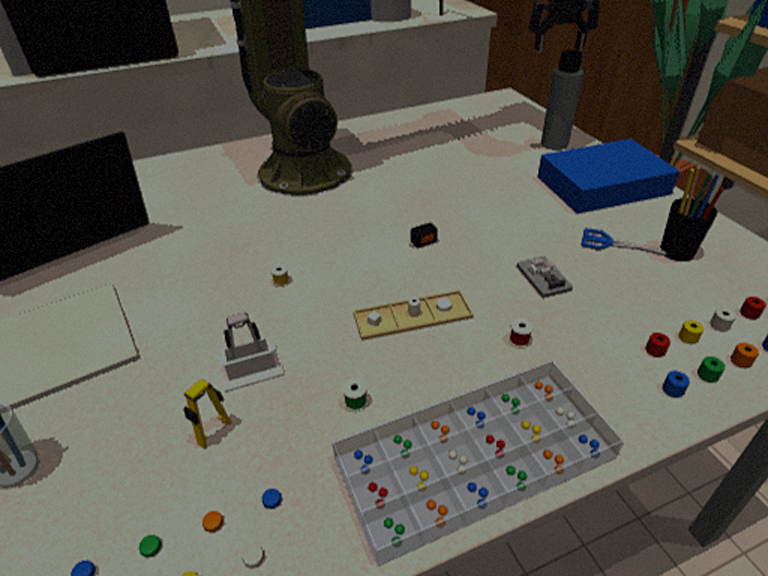

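The top view shows the holder at about (217,270), the tray's middle cell with the tall bead at (354,275), and the stand with the steel tongs at (502,277). The yellow decoy is at (545,220). Next I take coarse positions and a close wrist look at each.

Run:
```python
from h import *
T=cams.camera_params('top')
for n,u,v,z in[('holder',217,270,12),('tray',355,276,9),('bead',354,275,33),('disc',325,273,13),('cube',391,281,21),('stand',504,277,5),('spa',285,210,34),('spb',436,209,34),('spc',454,375,30),('tape',293,375,36),('yellow',545,220,50)]: print(n,ray(T,u/1.5,v/1.5,z).round())
R=np.array([[0,0,1.],[-1,0,0],[0,-1,0]])
def look(u,v,z,h,f):
    p=ray(T,u/1.5,v/1.5,z); p[2]=h
    arm.move_ptp(p,R); P=cams.camera_params('wrist'); snap('wrist',f,1.5)
    np.savez('pics/'+f[:-4]+'.npz',**P); print(f,p.round(),P['origin'].round(),arm.get_time_s())
look(217,270,12,190,'w_hold.png')
look(354,275,20,190,'w_tray.png')
look(504,277,20,230,'w_stand.png')
```

```text
holder [578. 279.  12.]
tray [569.  21.   9.]
bead [568.  22.  33.]
disc [574.  77.  13.]
cube [558. -46.  21.]
stand [ 569. -261.    5.]
spa [689. 151.  34.]
spb [ 693. -130.   34.]
spc [ 387. -160.   30.]
tape [386. 130.  36.]
yellow [ 670. -328.   50.]
w_hold.png [578. 279. 190.] [657. 281. 333.] 2.05
w_tray.png [569.  23. 190.] [648.  24. 333.] 3.1083
w_stand.png [ 567. -257.  230.] [ 646. -255.  372.] 4.25
```

View pics/w_hold.png

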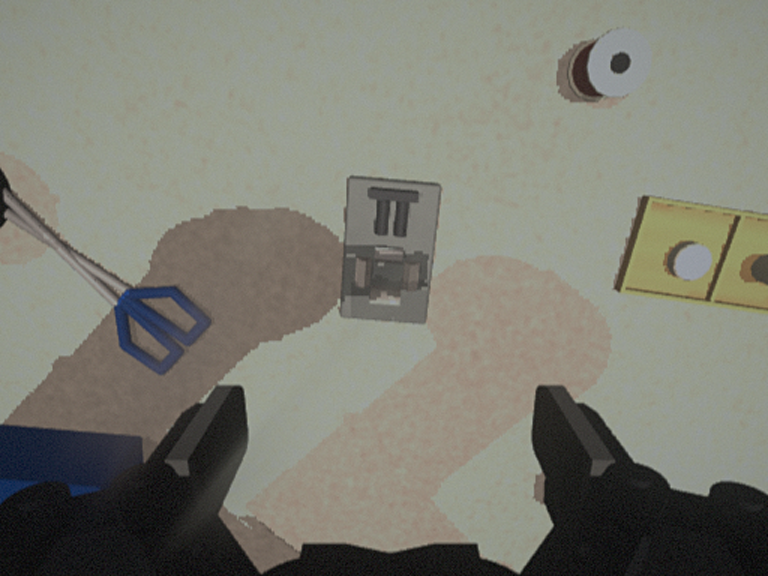

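View pics/w_tray.png

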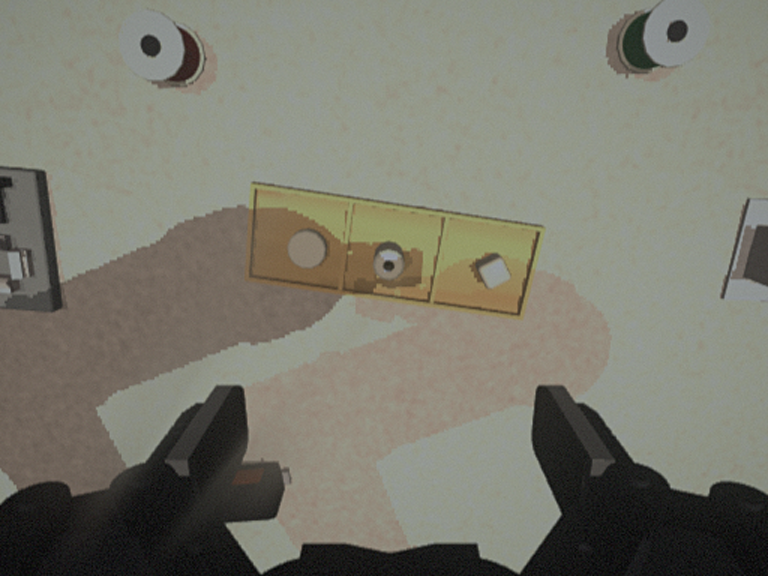

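View pics/w_stand.png

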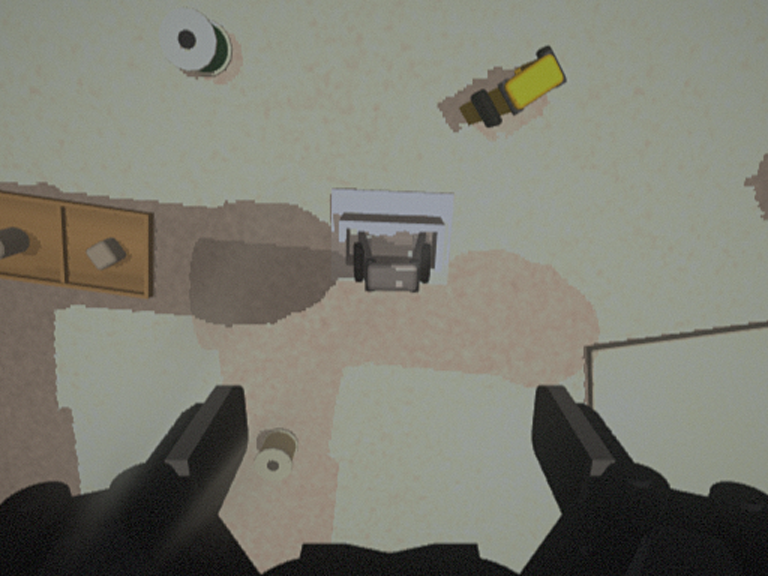

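The wrist views show three things. The holder's well is at about (387,275), with the base edges at x 340–440. The bead's hole mark is at (389,265). The tongs' bridge is at (392,277), with pads at (360,262) and (425,262). I'll make enlarged crops for accurate points.

Run:
```python
import cv2,numpy as np
def c(f,x0,y0,w,h):
    im=cv2.imread('pics/'+f); im=cv2.resize(im,None,fx=1/1.5,fy=1/1.5,interpolation=cv2.INTER_AREA)[y0:y0+h,x0:x0+w]
    im=cv2.convertScaleAbs(cv2.resize(im,None,fx=4,fy=4,interpolation=cv2.INTER_CUBIC),alpha=1.5)
    return im
a=c('w_stand.png',210,115,100,90); b=c('w_hold.png',210,110,100,110)
a=cv2.copyMakeBorder(a,0,80,0,0,cv2.BORDER_CONSTANT)
cv2.imwrite('pics/crops.png',np.hstack([a,b]))
```

```text
(no output)
```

View pics/crops.png

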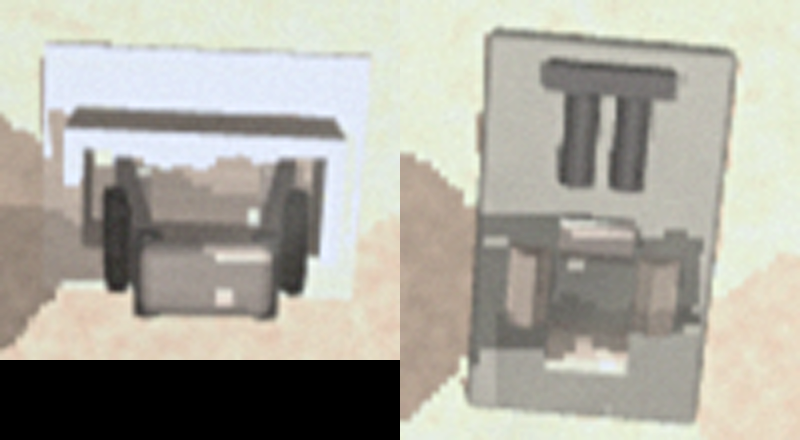

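Enlarged, the stand's rim corners are at crop (62,135) and (347,138), and the bridge top spans x 137–273, y 245–314. The holder base corners are at (90,32), (335,50), (295,420) and (68,403), with the well's inner side faces at 145 and 238. I'll turn these into world coordinates.

Run:
```python
from h import *
S=dict(np.load('pics/w_stand.npz'));H=dict(np.load('pics/w_hold.npz'));W=dict(np.load('pics/w_tray.npz'))
s=lambda x,y,z:ray(S,210+x/4-.5,115+y/4-.5,z).round(1)
h=lambda x,y,z:ray(H,210+x/4-.5,110+y/4-.5,z).round(1)
w=lambda x,y,z:ray(W,x/1.5,y/1.5,z).round(1)
for n,p in[('rim',s(62,135,38)),('rim',s(347,138,38)),('plate',s(42,42,5)),('plate',s(370,55,5)),('br',s(137,312,107)),('br',s(272,316,107)),('br',s(137,243,107)),('br',s(273,246,107)),('padL',s(104,240,74)),('padR',s(308,243,74)),
('hold',h(90,32,12)),('hold',h(335,50,12)),('hold',h(295,420,12)),('hold',h(68,403,12)),('wellL',h(145,290,24)),('wellR',h(238,290,24)),('slopeL',h(105,290,24)),('slopeR',h(280,290,24)),('-xtop',h(188,372,24)),('-xbot',h(188,335,24)),('floor',h(192,315,12)),('floor',h(192,265,12)),('jaw',h(198,250,24)),('jaw',h(198,218,24)),
('bead',w(389,265,33)),('tray',w(252,182,9)),('tray',w(543,226,9)),('tray',w(521,317,9)),('tray',w(248,279,9)),('div',w(344,291,9)),('div',w(433,302,9)),('div',w(352,200,9)),('div',w(443,213,9))]: print(n,p)
```

```text
rim [ 587.  -220.4   38. ]
rim [ 586.2 -292.8   38. ]
plate [ 606.7 -212.3    5. ]
plate [ 603.2 -302.     5. ]
br [ 561.8 -242.1  107. ]
br [ 560.9 -270.5  107. ]
br [ 576.8 -242.4  107. ]
br [ 576.1 -270.5  107. ]
padL [ 568.8 -233.1   74. ]
padR [ 568.1 -280.5   74. ]
hold [629.  306.8  12. ]
hold [624.8 248.6  12. ]
hold [530.4 256.1  12. ]
hold [535.2 314.9  12. ]
wellL [568.9 294.1  24. ]
wellR [568.9 271.5  24. ]
slopeL [568.9 303.8  24. ]
slopeR [568.9 261.4  24. ]
-xtop [547.9 283.7  24. ]
-xbot [557.5 283.7  24. ]
floor [559.  282.8  12. ]
floor [572.  282.8  12. ]
jaw [578.9 281.2  24. ]
jaw [586.7 281.2  24. ]
bead [568.4  24.4  33. ]
tray [616.8 111.9   9. ]
tray [588.4 -76.9   9. ]
tray [524.4 -67.6   9. ]
tray [552.2 120.2   9. ]
div [543.6  55.2   9. ]
div [535.6  -6.    9. ]
div [605.4  48.3   9. ]
div [597.  -10.8   9. ]
```

```bash
cat >> h.py <<'E'
R0=np.array([[0,0,1.],[-1,0,0],[0,-1,0]])
def Rz(t): c,s=np.cos(t),np.sin(t); return np.array([[c,-s,0],[s,c,0],[0,0,1]])@R0
def st(*a): print(*a,'w',round(arm.get_grip_width(),4),'p',np.round(arm.get_ee_pos(),1),'F',np.round(arm.get_force(),1),'M',np.round(arm.get_wrist_torque(),2),'t',round(arm.get_time_s(),2))
E
python3 - <<'E'
from h import *
st()
arm.move_ptp([568.8,-256.6,150],Rz(-.025))
print(arm.move_l([568.8,-256.6,50],velocity=120,until_force=12)); st('down')
for o in (.65,.60,.57,.55): eoat.set_gripper(o); st(o)
E
```

```text
w 1.0033 p [ 567.8 -255.8  229.7] F [ 0.1  0.6 -0.3] M [-0.01 -0.02  0.04] t 4.25
False
down w 1.0012 p [ 569.5 -256.9   51.3] F [0.1 0.3 0.5] M [-0.03 -0.    0.03] t 5.65
0.65 w 0.6488 p [ 568.9 -256.6   50.2] F [0.1 0.1 0.2] M [ 0.08 -0.03  0.02] t 6.06
0.6 w 0.597 p [ 568.8 -256.7   50.1] F [-0.5 -0.1  0.2] M [-0.11  0.05  0.01] t 6.28
0.57 w 0.5694 p [ 568.9 -256.5   50.2] F [1.1 0.1 0.8] M [ 0.22  0.04 -0.05] t 6.5
0.55 w 0.5529 p [ 569.  -256.5   50.3] F [0.6 2.3 2.1] M [ 0.57  0.06 -0.02] t 6.72
```

Run:
```python
from h import *
eoat.set_gripper(.54); st('g')
arm.move_l([568.8,-256.6,115],velocity=80); st('lift')
arm.move_ptp([568.4,24.4,125],Rz(-.149)); arm.pause(.2); st('over')
P=cams.camera_params('wrist'); np.savez('pics/w1.npz',**P); snap('wrist','w1.png',3,(130,60,386,250))
```

```text
g w 0.5417 p [ 569.  -256.5   50.4] F [0.  2.3 3.9] M [ 0.89  0.09 -0.04] t 6.93
lift w 0.5398 p [ 568.5 -256.4  114.2] F [-0.3 -0.1 -1.1] M [-0.04  0.01 -0.04] t 7.9
over w 0.5428 p [568.5  23.3 124.8] F [ 0.2  0.  -0.2] M [-0.   -0.   -0.05] t 9.18
```

View pics/w1.png

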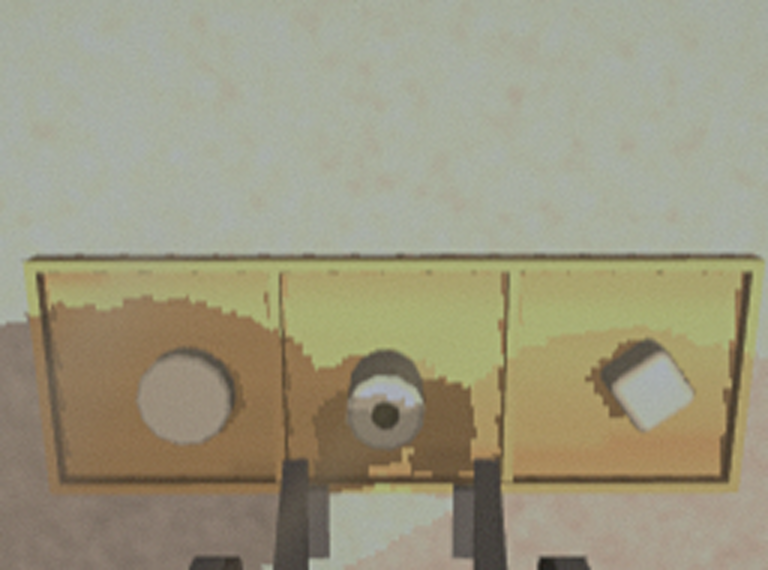

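The tongs hang straight, with tips at crop (296,460) and (487,460). The bead's top hole is at (385,415) and it stands clear inside the middle cell. Next I compare tips and bead.

Run:
```python
from h import *
P=dict(np.load('pics/w1.npz'))
r=lambda x,y,z:ray(P,130+x/3-.33,60+y/3-.33,z).round(1)
print(P['origin'])
for n,a in [('tipL out',(283,460)),('tipR out',(500,460)),('tipL in',(308,460)),('tipR in',(474,460))]: print(n,r(*a,79.6))
for a in [(348,412),(424,412),(386,376),(386,450),(385,415)]: print('bead',a,r(*a,33), r(*a,32))
```

```text
[646.20340884  12.08939162 267.60615924]
tipL out [577.3  44.3  79.6]
tipR out [570.7   0.8  79.6]
tipL in [576.6  39.3  79.6]
tipR in [571.5   6.   79.6]
bead (348, 412) [570.4  33.9  33. ] [570.1  34.   32. ]
bead (424, 412) [567.5  15.2  33. ] [567.2  15.2  32. ]
bead (386, 376) [578.2  23.1  33. ] [577.9  23.2  32. ]
bead (386, 450) [559.   26.1  33. ] [558.6  26.1  32. ]
bead (385, 415) [568.2  24.9  33. ] [567.9  24.9  32. ]
```

Run:
```python
from h import *
x,y=569.5,25.3
arm.move_l([x,y,125],velocity=50)
print(arm.move_l([x,y,65.3],velocity=60,until_force=6)); arm.pause(.2); st('down')
for o in (.51,.49,.48,.47,.465): eoat.set_gripper(o); st(o)
P=cams.camera_params('wrist'); np.savez('pics/w2.npz',**P); snap('wrist','w2.png',3,(130,60,386,250))
```

```text
False
down w 0.5352 p [569.7  25.4  65.7] F [-0.3  0.1 -0.4] M [-0.02 -0.01  0.01] t 10.82
0.51 w 0.507 p [569.5  25.3  65.4] F [ 0.2  0.1 -1.2] M [-0.   -0.01 -0.  ] t 11.04
0.49 w 0.493 p [569.5  25.3  65.3] F [ 0.1  0.3 -0. ] M [-0.01 -0.03  0.  ] t 11.26
0.48 w 0.4842 p [569.5  25.3  65.3] F [-0.4  1.3 -0.4] M [-0.09 -0.    0.01] t 11.47
0.47 w 0.4705 p [569.5  25.3  65.4] F [-0.4  0.   0.2] M [-0.11  0.   -0.03] t 11.69
0.465 w 0.4725 p [569.5  25.3  65.4] F [-0.2 -0.3  0.3] M [-0.16  0.12  0.03] t 11.91
```

Run:
```python
from h import *
def wm(): return round(np.mean([arm.get_grip_width() for _ in range(20)]),4)
for o in (.455,.445,.435): eoat.set_gripper(o); st(o); print(wm())
arm.move_l([569.5,25.3,72],velocity=30); arm.pause(.2); st('up'); print(wm())
P=cams.camera_params('wrist'); np.savez('pics/w2.npz',**P); snap('wrist','w2.png',3,(130,60,386,250))
```

```text
0.455 w 0.4684 p [569.6  25.3  65.5] F [-0.6  0.1  0.7] M [-0.18  0.1   0.01] t 12.18
0.4684
0.445 w 0.4666 p [569.6  25.3  65.5] F [-0.7 -0.4  1.2] M [-0.16  0.14  0.04] t 12.39
0.4666
0.435 w 0.4607 p [569.6  25.3  65.5] F [-0.9 -0.8  2.8] M [-0.16  0.2  -0.02] t 12.61
0.4607
up w 0.4638 p [569.4  25.3  71.8] F [-0.2 -0.1 -1.6] M [-0.02  0.06 -0.07] t 13.18
0.4638
```

View pics/w2.png

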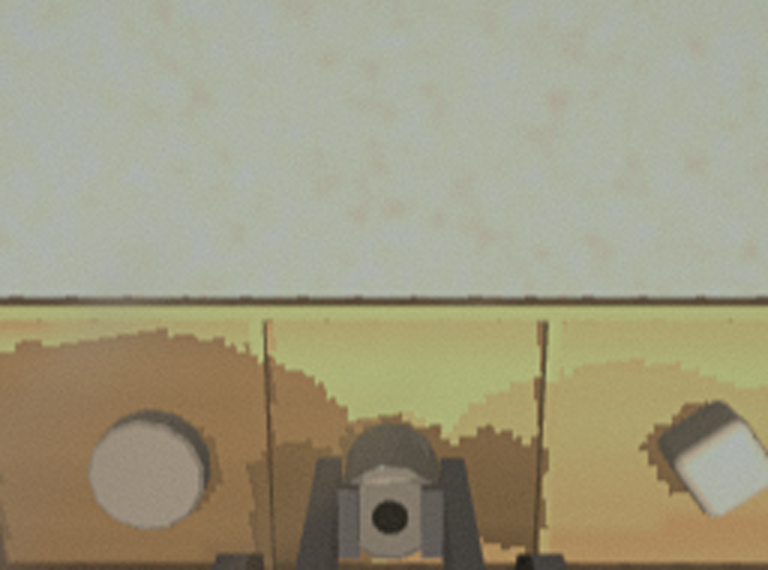

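The bead hangs between the tips, hole at (389,517), seated just under the ledges, and the neighbours are undisturbed. I carry it to just above the holder and check the alignment.

Run:
```python
from h import *
P=dict(np.load('pics/w2.npz')); r=lambda x,y,z:ray(P,130+x/3-.33,60+y/3-.33,z).round(1)
print('bead hole in w2',r(389,517,39.6))
arm.move_l([569.5,25.3,125],velocity=80)
arm.move_ptp([570.2,283.4,125],Rz(-.08)); arm.pause(.3); st('over')
P=cams.camera_params('wrist'); np.savez('pics/w3.npz',**P); cv2.imwrite('pics/w3full.png',cams.capture('wrist')[:,:,::-1])
arm.move_l([570.2,283.4,96],velocity=60);arm.pause(.2); st('low')
P=cams.camera_params('wrist'); np.savez('pics/w4.npz',**P); cv2.imwrite('pics/w4full.png',cams.capture('wrist')[:,:,::-1])
a,b=[cv2.resize(cv2.imread(f'pics/w{i}full.png')[100:250,195:325],None,fx=3,fy=3,interpolation=cv2.INTER_CUBIC) for i in(3,4)]
cv2.imwrite('pics/w34.png',cv2.convertScaleAbs(np.hstack([a,b]),alpha=1.6))
```

```text
bead hole in w2 [568.3  26.1  39.6]
over w 0.4624 p [570.6 282.4 125.3] F [ 0.1 -0.1 -1.8] M [ 0.04  0.02 -0.01] t 15.36
low w 0.4645 p [570.4 283.6  96.6] F [-0.1 -0.3 -1.1] M [ 0.03 -0.03  0.03] t 16.24
```

View pics/w34.png

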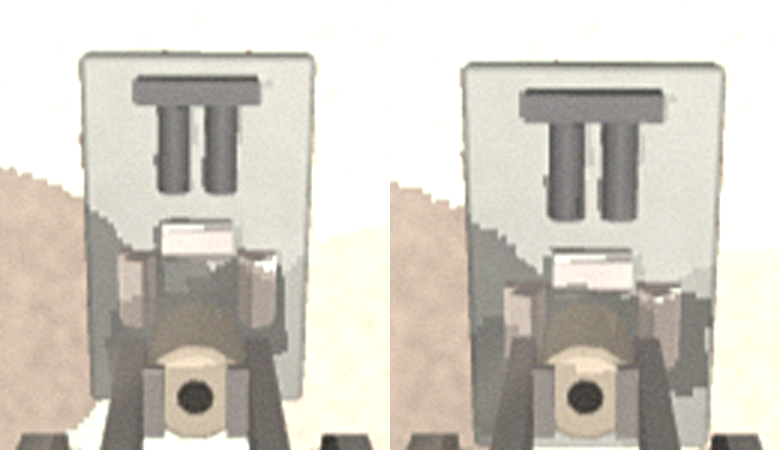

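Run:
```python
from h import *
P=dict(np.load('pics/w4.npz')); r=lambda x,y,z:ray(P,195+(x-390)/3-.33,100+y/3-.33,z).round(1)
C=np.array([568.8,282.7,0]);A=np.array([[np.cos(-.08),-np.sin(-.08)],[np.sin(-.08),np.cos(-.08)]])
def q(n,p): d=(p-C)[:2]; print(n,p,'holder frame',(A.T@d).round(1))
for n,a in [('bead top hole',(584,397,63.7)),('bead bot +x',(588,305,34)),('bead L',(546,350,48.7)),('bead R',(634,350,48.7)),('topL',(555,380,63.7)),('top +x',(587,346,63.7)),
 ('jaw out z24',(592,253,24)),('jaw in z24',(592,290,24)),('jaw in z18',(592,290,18)),('slopeLout',(505,288,24)),('slopeRout',(680,290,24)),('slopeLin24',(546,310,24)),('slopeRin24',(638,310,24)),('slopeLin18',(546,310,18)),('slopeRin18',(638,310,18)),
 ('baseTL',(465,66,12)),('baseTR',(722,68,12)),('baseL',(468,440,12)),('baseR',(712,445,12))]: q(n,r(*a))
```

```text
bead top hole [569.1 284.4  63.7] holder frame [0.2 1.7]
bead bot +x [577.5 282.8  34. ] holder frame [8.7 0.8]
bead L [573.5 291.9  48.7] holder frame [3.9 9.5]
bead R [572.  273.8  48.7] holder frame [ 3.9 -8.6]
topL [573.1 289.7  63.7] holder frame [3.7 7.3]
top +x [579.6 283.   63.7] holder frame [10.7  1.2]
jaw out z24 [586.3 281.2  24. ] holder frame [17.6 -0.1]
jaw in z24 [577.6 281.9  24. ] holder frame [ 8.8 -0.1]
jaw in z18 [575.6 282.   18. ] holder frame [ 6.8 -0.2]
slopeLout [579.7 301.6  24. ] holder frame [ 9.4 19.7]
slopeRout [575.9 261.8  24. ] holder frame [  8.7 -20.3]
slopeLin24 [573.6 292.8  24. ] holder frame [ 4.  10.5]
slopeRin24 [571.9 271.7  24. ] holder frame [  4.  -10.7]
slopeLin18 [571.5 293.2  18. ] holder frame [ 1.9 10.7]
slopeRin18 [569.7 271.5  18. ] holder frame [  1.8 -11.1]
baseTL [628.8 306.4  12. ] holder frame [57.9 28.4]
baseTR [623.6 248.8  12. ] holder frame [ 57.3 -29.4]
baseL [536.2 316.6  12. ] holder frame [-35.2  31.2]
baseR [529.8 255.   12. ] holder frame [-36.7 -30.7]
```

The bead is within about 1 mm of the well axis, roughly +0.8 mm off in y, and x fits. I correct that and press slowly with a force stop.

Run:
```python
from h import *
def fm(): return np.round(np.mean([arm.get_force() for _ in range(10)],0),1)
x,y=570.0,282.6
arm.move_l([x,y,96],velocity=20); arm.pause(.2); st('c')
print(arm.move_l([x,y,84],velocity=15,until_force=6)); st('a')
print(arm.move_l([x,y,70],velocity=5,until_force=11)); st('b')
```

```text
c w 0.4657 p [570.  282.6  96. ] F [-0.8  0.2 -0.4] M [-0.03  0.01  0.01] t 16.74
False
a w 0.4655 p [569.9 282.6  84. ] F [-0.9 -1.1 -0.5] M [-0.15  0.35  0.  ] t 17.69
True
b w 0.4621 p [570.7 282.9  74.5] F [-1.9  0.2  5. ] M [ 0.07  0.61 -0.04] t 19.69
```

Run:
```python
from h import *
def fm(): return np.round(np.mean([arm.get_force() for _ in range(8)],0),1)
arm.pause(.2); st('now')
x,y=570.0,282.6; z=arm.get_ee_pos()[2]
for i in range(14):
    f=arm.get_force()[2]
    if f>15: break
    z-=.3; hit=arm.move_l([x,y,z],velocity=5,until_force=max(17-f,1.5)); st(i,hit)
```

```text
now w 0.4643 p [570.6 282.9  74.5] F [-1.3 -0.   4.5] M [ 0.04  0.5  -0.01] t 19.89
0 False w 0.4658 p [570.4 282.8  74.5] F [-0.2  0.3  4.4] M [ 0.4  -0.06 -0.1 ] t 20.16
1 False w 0.4637 p [570.4 282.8  74.4] F [0.1 1.4 5.4] M [ 0.39  0.   -0.03] t 20.41
2 False w 0.4658 p [570.4 282.8  74.4] F [-0.6  1.2  5.7] M [ 0.34  0.19 -0.01] t 20.66
3 False w 0.4654 p [570.5 282.8  74.4] F [-0.9  1.3  6.9] M [0.27 0.39 0.04] t 20.91
4 False w 0.4612 p [570.5 282.8  74.4] F [-0.8  0.6  8.1] M [ 0.23  0.54 -0.05] t 21.16
5 False w 0.4667 p [570.6 282.9  74.3] F [-2.1  0.2  9.5] M [0.16 0.76 0.03] t 21.41
6 False w 0.4596 p [570.6 282.9  74.4] F [-2.   0.1 10. ] M [0.07 0.92 0.04] t 21.66
7 False w 0.4649 p [570.7 282.9  74.3] F [-2.9  0.6 10.4] M [-0.04  1.08 -0.02] t 21.91
8 False w 0.4625 p [570.7 282.8  74.3] F [-2.7  0.1 12.6] M [0.   1.27 0.05] t 22.16
9 False w 0.4663 p [570.8 282.9  74.3] F [-3.2 -1.  13.3] M [-0.05  1.35 -0.02] t 22.41
10 False w 0.4632 p [570.9 282.9  74.2] F [-4.1 -0.  14.2] M [-0.15  1.59  0.03] t 22.66
11 False w 0.4643 p [570.9 282.9  74.2] F [-5.2  0.3 14.9] M [-0.18  1.74 -0.03] t 22.91
12 False w 0.4667 p [570.9 282.9  74.2] F [-4.9 -1.1 16.1] M [-0.17  1.86 -0.01] t 23.16
```

Run:
```python
from h import *
st()
P=cams.camera_params('wrist'); np.savez('pics/w5.npz',**P); cv2.imwrite('pics/w5full.png',cams.capture('wrist')[:,:,::-1])
a=cv2.resize(cv2.imread('pics/w5full.png')[110:250,185:335],None,fx=4,fy=4,interpolation=cv2.INTER_CUBIC)
for z in (42,43.5): print(proj(P,[568.8,282.7,z]))
cv2.imwrite('pics/w5.png',cv2.convertScaleAbs(a,alpha=1.6))
```

```text
w 0.4667 p [570.9 282.9  74.2] F [-4.9 -1.1 16.1] M [-0.17  1.86 -0.01] t 23.16
(np.float64(261.2646136205224), np.float64(233.90931477853454))
(np.float64(261.2748623147774), np.float64(235.0002010941234))
```

View pics/w5.png

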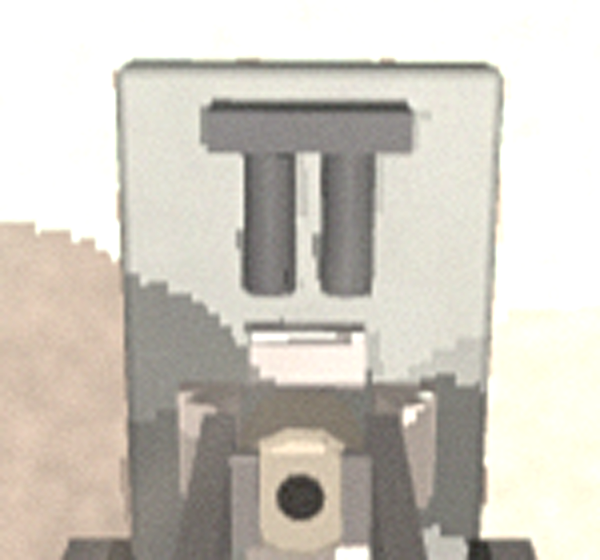

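Run:
```python
from h import *
P=dict(np.load('pics/w5.npz')); r=lambda x,y,z:ray(P,185+x/4-.4,110+y/4-.4,z)
C=np.array([568.8,282.7,0]);A=np.array([[np.cos(-.08),-np.sin(-.08)],[np.sin(-.08),np.cos(-.08)]])
for n,a in [('jaw out',(306,326,24)),('jaw out2',(306,335,24)),('jaw in',(306,386,24)),('hole42',(300,497,42)),('hole43.5',(300,497,43.5)),('topedge+x',(300,430,42)),('baseTL',(122,66,12)),('baseTR',(498,68,12)),('slopeL',(180,390,24)),('slopeR',(434,392,24))]:
  print(n,(A.T@(r(*a)-C)[:2]).round(1))
```

```text
jaw out [20.4  0.1]
jaw out2 [18.9  0.1]
jaw in [10.6  0. ]
hole42 [0. 1.]
hole43.5 [0.7 1. ]
topedge+x [10.4  1. ]
baseTL [58.2 28.2]
baseTR [ 57.9 -29.3]
slopeL [10.  19.6]
slopeR [  9.6 -19.8]
```

The jaw has moved back about 2 mm, and the hole sits where a home bead's top (z 42) should be. The force climbs steeply at constant height, which means the floor. I read the mean force, nudge if needed, then unload before opening.

Run:
```python
from h import *
x,y=570.0,282.6
def fm():
    a=[]
    for _ in range(6): arm.pause(.03); a.append(arm.get_force())
    return np.mean(a,0).round(1)
f=fm(); print(f); st()
z=74.5-13*.3
for _ in range(3):
    if f[2]>=16.3: break
    z-=.2; print('hit',arm.move_l([x,y,z],velocity=4,until_force=3)); arm.pause(.1); f=fm(); print(z,f); st()
arm.pause(.3); print(fm())
# unload
for _ in range(25):
    f=arm.get_force()[2]
    if f<1.0: break
    z+=.3; arm.move_l([x,y,z],velocity=10)
st('unl %.1f'%z); print(fm())
```

```text
[-4.9 -0.5 16.4]
w 0.4633 p [570.9 282.9  74.2] F [-4.5 -0.5 16.2] M [-0.25  1.85  0.  ] t 23.41
[-4.5 -0.4 16.2]
unl 75.1 w 0.4635 p [569.9 282.7  74.6] F [ 3.5  2.7 -0.3] M [ 1.15 -1.13  0.03] t 27.66
[ 2.6  2.9 -0.7]
```

Run:
```python
from h import *
for o in (.46,.48,.50,.52,.54): eoat.set_gripper(o); st(o)
arm.pause(.3)
p=[570.0,282.6,75.1]
print(arm.move_l([570,282.6,82],velocity=25,until_force=5)); st('up')
print(arm.move_l([570,282.6,130],velocity=60,until_force=5)); arm.pause(.2); st('up')
P=cams.camera_params('wrist'); np.savez('pics/w6.npz',**P); cv2.imwrite('pics/w6full.png',cams.capture('wrist')[:,:,::-1])
a=cv2.resize(cv2.imread('pics/w6full.png')[110:250,185:335],None,fx=4,fy=4,interpolation=cv2.INTER_CUBIC)
for z in (42,43.5): print(proj(P,[568.8,282.7,z]))
cv2.imwrite('pics/w6.png',cv2.convertScaleAbs(a,alpha=1.6))
```

```text
0.46 w 0.4645 p [569.8 282.6  74.7] F [ 2.8  3.1 -1.8] M [ 1.25 -1.09 -0.  ] t 28.07
0.48 w 0.4767 p [569.5 282.   74.9] F [ 0.9  0.8 -0.1] M [ 0.25 -0.02 -0.02] t 28.29
0.5 w 0.5016 p [569.6 282.1  74.7] F [-0.1 -0.4 -1. ] M [-0.01  0.07 -0.03] t 28.51
0.52 w 0.5208 p [569.9 282.4  74.9] F [ 0.  -0.  -0.6] M [0.02 0.01 0.01] t 28.73
0.54 w 0.5425 p [570.  282.6  75.1] F [ 1.1 -0.6 -1.5] M [ 0.01 -0.01  0.02] t 28.94
False
up w 0.5387 p [570.1 282.7  82.3] F [-0.  -0.6 -0.9] M [0.01 0.04 0.02] t 29.67
False
up w 0.5423 p [569.8 282.5 129.5] F [ 0.5 -0.6 -0.4] M [0.03 0.05 0.04] t 30.82
(np.float64(260.076203335676), np.float64(200.76637880298762))
(np.float64(260.0810283273135), np.float64(201.43444689516534))
```

View pics/w6.png

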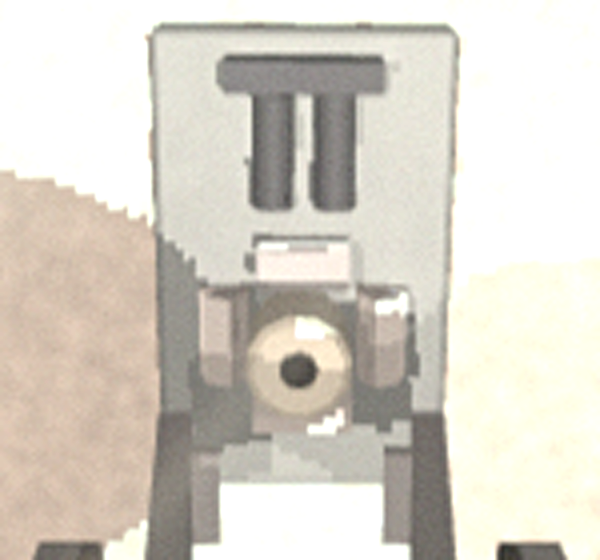

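The bead stands upright and centred in the well, hole at (298,371), with the jaw pushed back and the tips clear on both sides. Now I return the tongs.

Run:
```python
from h import *
x,y=568.8,-256.6
arm.move_ptp([x,y,130],Rz(-.025)); arm.pause(.2); st('over')
print(arm.move_l([x,y,60],velocity=60,until_force=6)); st('in')
print(arm.move_l([x,y,49.5],velocity=12,until_force=4)); st('floor')
eoat.set_gripper(.57); st('o'); eoat.set_gripper(.65); eoat.set_gripper(1.0); st('open')
print(arm.move_l([x,y,200],velocity=90,until_force=6)); arm.pause(.3); st('up')
P=cams.camera_params('wrist'); np.savez('pics/w7.npz',**P); cv2.imwrite('pics/w7full.png',cams.capture('wrist')[:,:,::-1])
a=cv2.imread('pics/w7full.png')[90:260,180:340]; b=cams.capture('scene')[:,:,::-1][130:280,120:380]
a=cv2.resize(a,None,fx=2.35,fy=2.35,interpolation=cv2.INTER_CUBIC); b=cv2.resize(b,(400,a.shape[0]*1),interpolation=cv2.INTER_CUBIC)
cv2.imwrite('pics/w7.png',cv2.convertScaleAbs(np.hstack([a,b]),alpha=1.5)); print(a.shape)
```

```text
over w 0.5426 p [ 569.1 -255.9  130. ] F [ 0.8  0.2 -0.4] M [0.04 0.05 0.04] t 33.02
False
in w 0.5398 p [ 569.1 -256.7   60.6] F [-0.7 -0.3 -0. ] M [ 0.01  0.03 -0.08] t 34.33
True
floor w 0.5395 p [ 569.  -256.8   50.3] F [-0.3 -0.   5. ] M [0.22 0.18 0.01] t 35.18
o w 0.571 p [ 568.8 -257.    49.9] F [ 0.2 -1.4  3.5] M [-0.36 -0.   -0.08] t 35.4
open w 1.003 p [ 568.5 -256.6   49.2] F [-0.2  0.2 -0.2] M [0.01 0.03 0.05] t 36.05
False
up w 0.9983 p [ 568.8 -256.6  199.9] F [-0.5 -1.4 -0.3] M [ 0.02 -0.01 -0.01] t 38.17
(400, 376, 3)
```

View pics/w7.png

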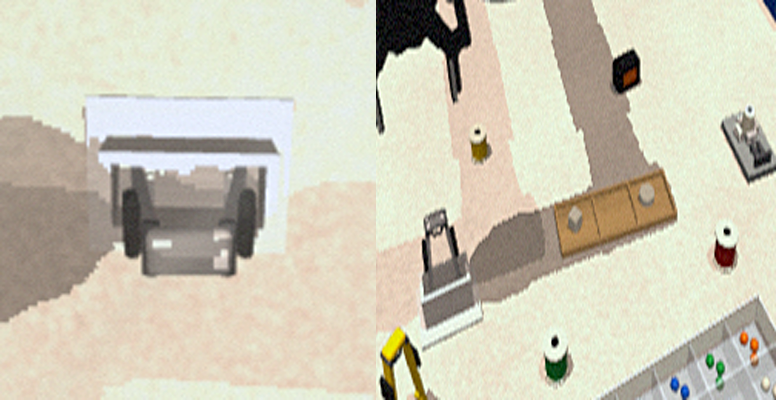

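The tongs stand upright in the stand as at the start, the bead is in the holder, and the other two beads, spools and tape are untouched. The stand floor was met at the same TCP height as at pick-up, so the tongs did not slip in the pads. With TCP at 74.2 mm, the ledges were at about z 42.9, so the bead's underside is at most about 0.9 mm off the well floor.

Run:
```python
from h import *
job.hand_in(); st()
```

```text
the job is handed in; nothing more can be done
the job is handed in; nothing more can be done
```

I picked the tall bead out of the tray with the tongs, pressed it into the holder's well and let go of it. The tongs are back upright in their stand, and I handed the job in at about 38 s. No verdict is reported.

**Pressing:** The force settled at 16.2–16.4 N, about 17 N of push once the tongs' weight is counted. It climbed steeply over the last 0.3 mm of travel, which means the bead was on the floor. I unloaded before opening the tips.

**Bead:** The last close view shows it upright in the well with the jaw pushed back about 2 mm and the tips clear of it. From the tongs' ledge height, I estimate its underside is at most about 0.9 mm above the floor.

**Tongs and surroundings:** The tongs met the stand floor at the same height as at pick-up, so they did not slip in the gripper. The final scene view shows the other two beads, the spools and the tape where they were.

**Not confirmed or disagreeing:**
- **Floor force:** I could not measure the force on the well's floor itself.
- **Squeeze force:** I judged it only from how far the fingers lagged their command.
- **Side force:** At full press there was a side force of about 5 N.
- **Bead position:** After release, the bead's hole mark was about 1.5 px (1–1.5 mm) off its predicted place. That is within the camera calibration error.

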